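# Slide the spindle drive home and drop the locking bar

## Robot

A 6-joint arm with a two-finger parallel gripper is mounted at the origin on the work surface. World frame = base frame: x ahead of the robot, y to its left, z up, the work surface at z = 0. Lengths are in mm, angles in rad, forces in N, time in s.
With the tool pointing down it reaches from about 275 to 750 mm from the base axis. Payload 10.2 kg.
Tool frame: the origin (TCP) lies at the very end of the fingers, on their centre line; the grasp point (between the pads) lies 19 mm behind it; z points along the fingers, y is the direction in which the jaws open and shut (so a half turn about z gives the same grasp; the last joint's range is limited). The gripper opens to 85 mm and grips with 20 to 120 N. Pads are 22 mm wide; open, the fingers measure 114 mm over their backs; the gripper's body (76 mm by 85 mm) begins 54 mm behind the grasp point. The pads swing forward as they close: fully open they stand 13 mm farther back than shut.
Start: joints at [-0.223, 0.313, 1.498, -0, 1.331, -0.223], TCP at [525.006, -0.013, 231.294] pointing down, gripper open.
Joint ranges: [-2.94, 2.94], [-0.97, 2.17], [0.19, 2.56], [-1.23, 4.37], [0.02, 3.11], [-2.88, 2.88]. Speed limits (rad/s): [2.39, 2.39, 3.01, 3.14, 3.14, 3.14].

## Interface

Orientations are given as a unit quaternion [w, x, y, z].
In Python, from rig import sensors, imaging, ctrl gives the robot as it stands.
- The arm moves only by the shell command python3 -m creep 'ROWS' [FORCE]. ROWS is JSON, a list of rows, each an object with "grip": the finger opening in mm, from 0 to 85.4; "linear": the shift along the tool's x, y, z in mm, a list of three; "rot": the turn, a rotation vector about the tool's x, y, z in rad, a list of three. A call has 1 to 12 rows; each row shifts and turns the commanded pose from where the row before left it, along the tool's axes as they then stand; what a row does not reach is not made up. A row lasts 1/12 s, in which the tool goes at most 41.7 mm and 7.16 degrees, less where a joint would pass 70% of its speed; a pose out of reach is approached as far as the arm can. A call with a gripper value outside its range is refused whole. The fingers move at their own pace and stop on an object; FORCE is the grip in N (left out, the last holds). Time passes only in rows, so rows that do not move let the fingers close. It gives the time, the measured TCP pose, the force and the opening at its end, in the units of the state.
- sensors.sense(): the state, without advancing time (a new reading comes with each control period).
- imaging.capture(name): name is "scene" or "side" or "wrist"; returns (picture, depth): 480x640x3 uint8, red, green, blue; 480x640 float32, mm along the optical axis (not along the pixel's ray), 0 where there is no reading.
- imaging.camera_params(name): a dict with "intrinsics" (3x3 intrinsics, pixels), "k1" (the pictures are not rectified: a ray, as slopes to the right and down, at radius r is drawn at 1 + k1 r^2 times it, then the intrinsics apply), "R" (3x3) and "t" (3): a world point X has camera coordinates R X + t. Camera axes: x right, y down, z forward; pixel columns grow to the right and rows downward; lengths in mm; the calibration is good to about 2 mm. A picture is of the moment at which its call begins: read the wrist's pose just before it. camera_params takes no time and is no camera call; for the wrist camera it gives the pose at the moment of the call.
- ctrl.finish_job(): hands the job in, once; it reports no verdict.
The state is a dict: "time_s": time; "joints": joint angles; "dq": joint speeds; "tau": joint torques, N m; "eef_pos": TCP position; "ee_rot": TCP orientation; "force": force on the tool from outside, world axes, zero at the start; "wrist_torque": the same for the moment, N m; "grip_width": opening from 0.0 (shut) to 1.0 (fully open).
Only numpy, scipy, OpenCV 4.12 (cv2) and the standard library are available. Lean on these libraries where they do the work, as an engineer would, in place of code of your own. Each camera call takes 0.05 s, during which the arm holds its last target.

## Task

Push the tall, heavy grey drive unit along the bench into its dock until its back is fully home, flush against the backstop; push it low, at the ledge along its foot, so that it slides and does not tip, and never lift it. Then push the dock's upright locking bar over so that it drops down across the front of the unit and lies in its rest. Only push, lift nothing, and leave the jar, the stepped block and the copper block alone.

Things in the scene. Friction and masses are not known exactly. Their poses are not given: they have to be found in the camera images.
- drive: Drive unit: tall grey case, loose on the bench on a black rubber sole, 80 mm deep (x), 140 wide (y), 160 high; handle on top up to 189 mm. 1.1 to 1.8 kg; a push of some 8 to 20 N slides it; pushed higher than about 40 mm it may tip. Origin: centre of the sole. x points from its slotted front (robot's side) to its back, z up. Starts up to 15 mm aside and 0.15 rad askew of the dock, 85 to 140 mm from home.
- toe (a point): Middle of the front edge of the unit's toe ledge, the place to push: a dark steel ledge 130 mm wide along the foot of its front face, standing out 36 mm from it, from 8 to 30 mm above the bench (it does not touch the bench). This point is at x = -76, z = 19 mm from the unit's origin; axes as the unit's.
- dock: Aluminium dock fixed to the bench, open towards the robot. Origin: on the bench, where the unit's origin is when fully home (axes then parallel too). x points into the dock, y to the left seen from the robot, z up. Two side rails, 30 mm high, x = -30 to 52 mm, 168 mm apart inside (14 mm spare each side of the unit). Between the posts at its mouth (x = -58 mm) y = -102 to +115 mm is free.
- backstop (a point): Middle of the face of the dock's backstop (200 mm wide, 50 mm high) against which the unit's back comes; 40 mm beyond the dock's origin along x, 25 mm above the bench. Axes as the dock's.
- bar (a joint): Angle of the locking bar, a steel bar 16 mm square, 240 mm long. 0: level across the mouth, in its rest (lower stop); 1.57: upright; more: leaning outwards, to the left (stop 1.95). Starts at 1.66 to 1.82, held by friction. Pushed over to the right, it falls slowly by itself below about 1.2 and stays down. It clears the home unit by 10 mm, above its ledge; if the unit is not home it lands on it.
- bar_hinge (a point): Hinge of the locking bar, on the dark left post: x = -58, y = 126, z = 50 mm in the dock's frame; the hinge axis runs along the dock's x. The bar starts here and swings in the plane across the dock's mouth.
- bar_rest (a point): Where the bar's underside comes to lie, on the forked right post: x = -58, y = -113, z = 41 mm in the dock's frame. The post is 30 x 22 mm and 59 mm high.
- bar_end (a point): Centre of the free, black rubber end of the locking bar, 240 mm from its hinge axis; about 285 mm above the bench while the bar is up.
- jar: Bystander, not to be moved: glass jar with black cap, 52 mm across, 75 mm high. Origin: centre of its underside.
- stepblock: Bystander, not to be moved: dark steel block of four steps, 72 x 30 mm, 64 mm high. Origin: centre of its underside.
- stock: Bystander, not to be moved: copper block 70 x 100 x 20 mm lying flat. Origin: centre of its underside.
Not all that is in view belongs to the job. Several things have the shape of the drive; the one meant has the colours described above.

How it is judged:
By the outcome, as a careful person would: the job done as asked, in the order asked, and still so for the second after the job is handed in, with the robot touching nothing.
It also fails if it takes over 64 s, if anything falls off the work surface, if the arm or the gripper's body presses on something with over 40 N, if the wrist force passes 120 N, or if a joint passes its speed limit or range.

## Working session

There is one attempt and no reset: what is moved stays moved. The work goes in short steps, Python scripts to look and compute and a shell command to move; the robot and the scene stay as the last step left them, time stands still between calls to the robot, and variables do not carry over. Pictures are saved under pics/ and viewed, and the job is handed in when it is done.

```bash
ls; mkdir -p pics; python3 - <<'E'
from rig import sensors, imaging
import cv2,numpy as np
s=sensors.sense(); print(s)
for n in ["scene","side","wrist"]:
    p,d=imaging.capture(n); c=imaging.camera_params(n)
    cv2.imwrite(f"pics/{n}0.png",p[:,:,::-1]); np.savez(f"{n}0.npz",p=p,d=d,**{k:np.array(v) for k,v in c.items()})
    print(n,c)
E
```

```text
pics
{'time_s': 0.0, 'joints': array([-2.23397141e-01,  3.13469681e-01,  1.49841434e+00,  2.14248284e-05,
        1.33099717e+00, -2.23396387e-01]), 'dq': array([ 0.0007035 , -0.00122995, -0.00156094, -0.00078299,  0.0006179 ,
        0.00059452]), 'tau': array([-5.78409599e-04, -4.12261176e+01, -2.59742296e+01, -3.58453699e-04,
        4.11797926e-03, -1.23038126e-05]), 'eef_pos': array([5.24754080e+02, 5.06540628e-02, 2.30733566e+02]), 'ee_rot': array([-5.50715577e-04,  7.07108705e-01,  7.07104564e-01, -3.34512850e-04]), 'force': array([-0.213398  ,  0.19312726, -0.18406289]), 'wrist_torque': array([ 0.02401895,  0.01927746, -0.02882326]), 'grip_width': 1.0008381444292365}
scene {'intrinsics': array([[450.18196282,   0.        , 320.25787738],
       [  0.        , 450.18196282, 246.65586699],
       [  0.        ,   0.        ,   1.        ]]), 'k1': -0.10320914917310668, 'R': array([[ 0.37671964,  0.92607787, -0.02149647],
       [ 0.52139005, -0.2311634 , -0.82141092],
       [-0.76565967,  0.29823358, -0.56993158]]), 't': array([-179.37392283, -210.63242608, 1286.96079299])}
si
[... 161 characters left out ...]
       ]]), 'k1': -0.06037515102397359, 'R': array([[ 0.87205008, -0.48935018,  0.0080656 ],
       [-0.36907914, -0.66836458, -0.64580908],
       [ 0.32141756,  0.56020102, -0.76345633]]), 't': array([-453.73845633,  231.51798721, 1286.33577832])}
wrist {'intrinsics': array([[356.4336244 ,   0.        , 317.02636893],
       [  0.        , 356.4336244 , 237.8442617 ],
       [  0.        ,   0.        ,   1.        ]]), 'k1': -0.016826885862185552, 'R': array([[ 9.99999625e-01, -1.18731682e-04, -8.57728926e-04],
       [ 1.21432550e-04, -9.61536884e-01,  2.74675820e-01],
       [-8.57350721e-04, -2.74675821e-01, -9.61536509e-01]]), 't': array([-524.73937069,  -35.26371948,  378.36917328])}
```

View pics/scene0.png

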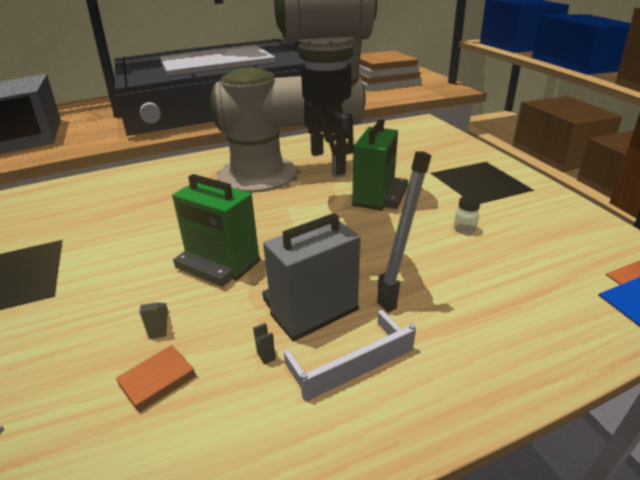

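View pics/side0.png

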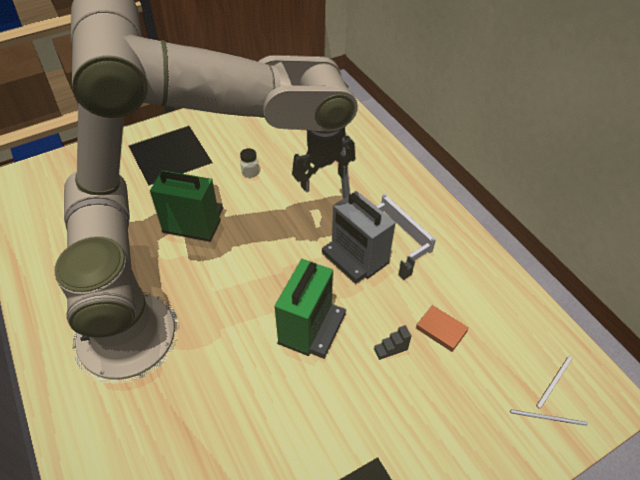

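View pics/wrist0.png

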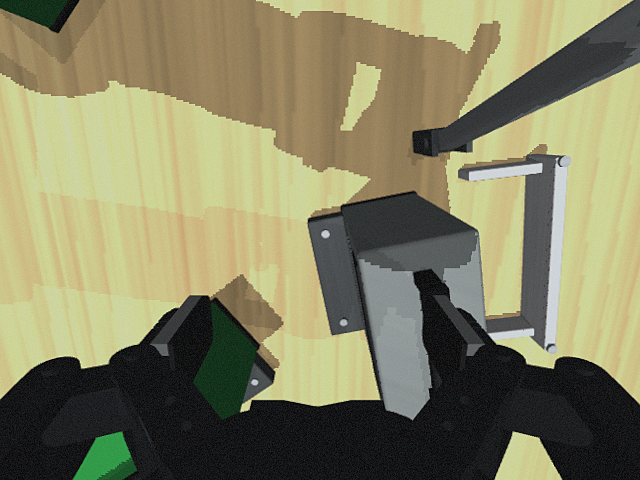

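Scene candidates are the green case (215,230), the green case (375,165) and the grey case (312,278). Only the grey one is a grey case with a dark ledge standing in front of the aluminium dock; the green ones are lookalikes. I'll confirm that in enlarged crops.

```bash
cat > h.py <<'E'
import numpy as np,cv2
def load(n): return np.load(n+".npz")
def ray(c,uv):
    K=c['intrinsics'];k=float(c['k1']);uv=np.asarray(uv,float)
    n=cv2.undistortPoints(uv.reshape(-1,1,2),K,np.array([k,0,0,0.])).reshape(-1,2)
    d=np.c_[n,np.ones(len(n))]
    return d@c['R'], -c['R'].T@c['t']
def onz(c,uv,z):
    d,o=ray(c,uv); s=(z-o[2])/d[:,2]; return o+d*s[:,None]
def dep(c,uv):
    d,o=ray(c,uv); 
    return np.array([o+d[i]*np.median(c['d'][int(v)-1:int(v)+2,int(u)-1:int(u)+2]) for i,(u,v) in enumerate(uv)])
def proj(c,X):
    X=np.atleast_2d(X); r,_=cv2.Rodrigues(c['R'])
    return cv2.projectPoints(X.astype(float),r,c['t'].astype(float),c['intrinsics'],np.array([float(c['k1']),0,0,0.]))[0].reshape(-1,2)
def two(c1,u1,c2,u2):
    d1,o1=ray(c1,[u1]);d2,o2=ray(c2,[u2]);A=np.c_[d1[0],-d2[0]]
    s=np.linalg.lstsq(A,o2-o1,rcond=None)[0];a=o1+s[0]*d1[0];b=o2+s[1]*d2[0];return (a+b)/2,np.linalg.norm(a-b)
E
python3 - <<'E'
from h import *
c=cv2.imread("pics/wrist0.png");cv2.imwrite("pics/cw.png",cv2.resize(c[110:440,290:600],None,fx=1.8,fy=1.8,interpolation=2))
c=cv2.imread("pics/side0.png");cv2.imwrite("pics/cs.png",cv2.resize(c[150:310,300:470],None,fx=3.5,fy=3.5,interpolation=2))
c=cv2.imread("pics/scene0.png");cv2.imwrite("pics/cc.png",cv2.resize(c[140:400,240:450],None,fx=2.3,fy=2.3,interpolation=2))
E
```

```text
(no output)
```

View pics/cw.png

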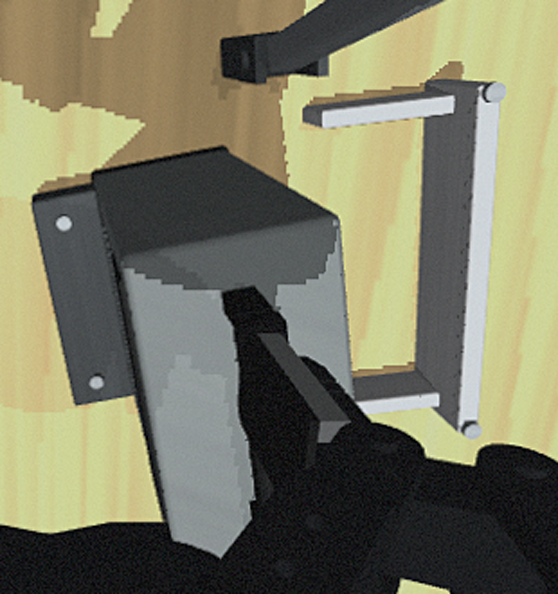

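View pics/cs.png

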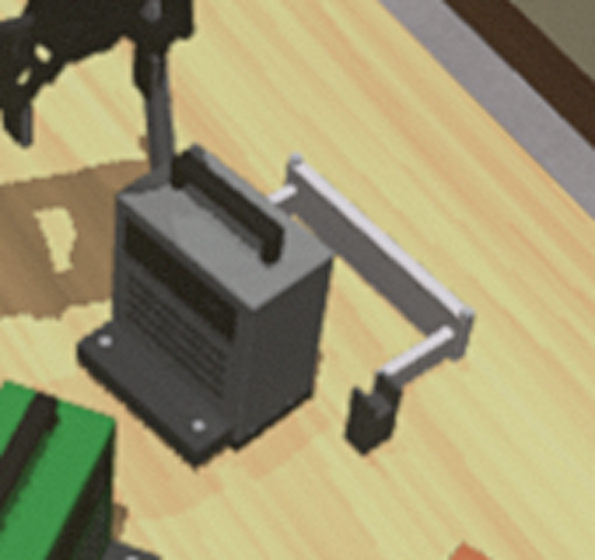

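View pics/cc.png

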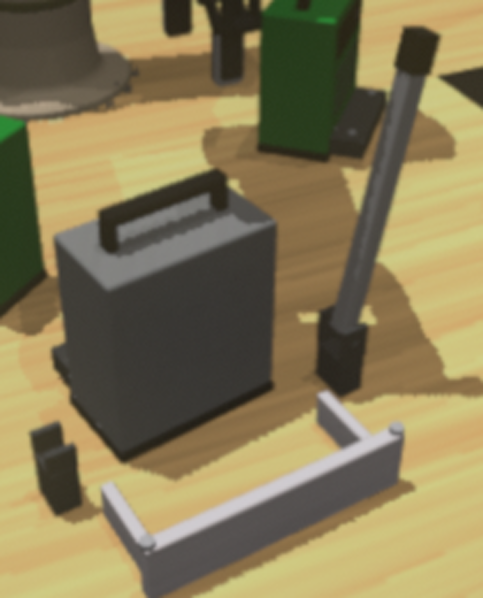

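```bash
python3 - <<'E'
from h import *
np.set_printoptions(precision=1,suppress=True)
w=load("wrist0");s=load("side0");c=load("scene0")
W=lambda a:[(290+u/1.8,110+v/1.8) for u,v in a]
S=lambda a:[(300+u/3.5,150+v/3.5) for u,v in a]
C=lambda a:[(240+u/2.3,140+v/2.3) for u,v in a]
print("W ledge",onz(w,W([(33,198),(76,405)]),30))
print("W ledge dep",dep(w,W([(40,203),(80,400)])))
print("W top FL BL FR",onz(w,W([(122,268),(340,218),(172,543)]),160))
print("S ledge",onz(s,S([(79,350),(197,461)]),30))
print("S top FL FR BR",onz(s,S([(118,196),(253,310),(330,258)]),160))
print("C top FR,BR,BL",onz(c,C([(56,238),(110,290),(276,222)]),160))
print("W backstop top front L,R",onz(w,W([(478,100),(456,422)]),50))
print("S backstop top front L,R",onz(s,S([(293,172),(460,322)]),50))
print("C backstop top front L,R",onz(c,C([(388,432),(156,536)]),50))
print("W left rail top inner front/back",onz(w,W([(322,126),(452,113)]),30))
print("W right rail top inner ",onz(w,W([(355,402),(438,400)]),30))
print("C left rail top inner/ outer front",onz(c,C([(320,400),(333,393)]),30))
print("C right rail front in/out",onz(c,C([(115,484),(103,487)]),30))
print("S fork post top",onz(s,S([(352,385),(400,380),(385,398)]),59), "C",onz(c,C([(32,430),(60,424),(76,448)]),59))
a,e=two(s,S([(460,322)])[0],w,W([(456,422)])[0]);print("2view",a,e)
# bar in scene
print("bar end", dep(c,C([(420,50)])), dep(c,C([(345,330)])))
E
```

```text
W ledge [[ 516.2   -9.7   30. ]
 [ 541.3 -137.9   30. ]]
W ledge dep [[ 520.   -12.8   29.1]
 [ 543.6 -134.3   30.3]]
W top FL BL FR [[ 550.6   -4.7  160. ]
 [ 625.3   13.5  160. ]
 [ 574.6 -122.1  160. ]]
S ledge [[ 515.8  -20.4   30. ]
 [ 538.9 -146.1   30. ]]
S top FL FR BR [[ 553.1   -5.8  160. ]
 [ 578.9 -136.5  160. ]
 [ 648.6 -123.2  160. ]]
C top FR,BR,BL [[ 586.2 -135.9  160. ]
 [ 656.8 -120.9  160. ]
 [ 629.4    9.8  160. ]]
W backstop top front L,R [[ 738.9   45.2   50. ]
 [ 760.  -137.5   50. ]]
S backstop top front L,R [[ 739.1   39.2   50. ]
 [ 761.9 -145.2   50. ]]
C backstop top front L,R [[ 745.1   41.4   50. ]
 [ 765.7 -135.6   50. ]]
W left rail top inner front/back [[670.5  29.7  30. ]
 [739.3  36.8  30. ]]
W right rail top inner  [[ 710.2 -136.2   30. ]
 [ 760.8 -135.1   30. ]]
C left rail top inner/ outer front [[680.   25.   30. ]
 [677.3  37.4  30. ]]
C right rail front in/out [[ 697.8 -140.1   30. ]
 [ 697.1 -148.4   30. ]]
S fork post top [[ 655.4 -160.1   59. ]
 [ 687.5 -172.8   59. ]
 [ 669.1 -180.7   59. ]] C [[ 655.5 -183.1   59. ]
 [ 657.4 -163.9   59. ]
 [ 683.3 -160.6   59. ]]
2view [ 765.3 -141.7   43.7] 1.1308706635827708
bar end [[642.8 104.1 277.1]] [[651.7  59.2  63.7]]
```

The crops confirm it: grey case, slotted front with a dark ledge facing the robot, and the dock behind it. Next I check the green lookalike's clearance on the approach, and the bystanders.

```bash
python3 - <<'E'
from h import *
np.set_printoptions(precision=1,suppress=True)
w=load("wrist0");s=load("side0");c=load("scene0")
p=c['p'];
for n,f in (("scene",c),("side",s),("wrist",w)):
    hsv=cv2.cvtColor(f['p'],cv2.COLOR_RGB2HSV)
    m=cv2.inRange(hsv,(45,100,20),(75,255,255))
    k,l,st,ce=cv2.connectedComponentsWithStats(m)
    for i in range(1,k):
        if st[i,4]<300: continue
        v,u=np.nonzero(l==i); d,o=ray(f,np.c_[u,v]); P=o+d*f['d'][v,u][:,None]
        P=P[(f['d'][v,u]>0)]
        print(n,ce[i],np.percentile(P,[1,99],axis=0).ravel())
print("ledge decoy wrist",onz(w,[(258,368),(272,380),(262,395)],30))
print("ledge decoy side",onz(s,[(346,310),(322,356)],30))
E
```

```text
scene [371. 167.] [224.6 167.1  14.5 331.7 287.8 161.3]
scene [225.1 222.9] [ 338.4 -239.1   19.   455.7 -116.2  178.3]
side [185.2 205.6] [184.9 166.5  17.4 325.8 285.7 177.8]
side [299.9 306.2] [ 304.6 -250.1   17.5  445.1 -120.3  182.4]
wrist [35.2  9.4] [279.6 167.1  11.5 298.5 187.2  66. ]
wrist [225.3 366.2] [ 412.6 -166.2   13.8  454.7 -108.2  130.7]
wrist [106.8 459.4] [ 336.6 -188.5  158.5  464.2  -11.   298.8]
ledge decoy wrist [[ 458.6 -179.8   30. ]
 [ 473.7 -195.6   30. ]
 [ 461.4 -216.    30. ]]
ledge decoy side [[ 475.3 -203.4   30. ]
 [ 367.6 -280.3   30. ]]
```

```bash
python3 - <<'E'
from h import *
s=cv2.imread("pics/side0.png");cv2.imwrite("pics/cg.png",cv2.resize(s[240:370,260:420],None,fx=4,fy=4,interpolation=2))
E
```

```text
(no output)
```

View pics/cg.png

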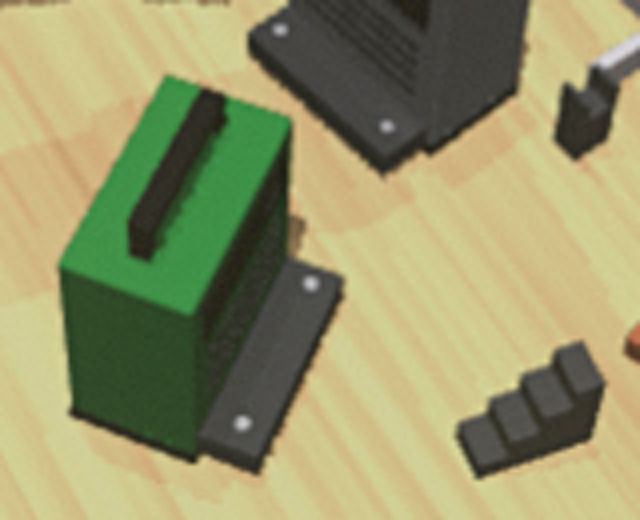

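```bash
python3 -m creep '[{"grip":85,"linear":[-28,-11,0],"rot":[0,0,0]},{"grip":85,"linear":[-28,-11,0],"rot":[0,0,0]},{"grip":85,"linear":[-28,-11,0],"rot":[0,0,0]},{"grip":85,"linear":[0,0,0],"rot":[0,0,-0.12]},{"grip":85,"linear":[0,0,0],"rot":[0,0,-0.12]},{"grip":85,"linear":[0,0,0],"rot":[0,0,-0.12]},{"grip":85,"linear":[0,0,0],"rot":[0,0,-0.12]},{"grip":85,"linear":[0,0,0],"rot":[0,0,-0.12]},{"grip":85,"linear":[0,0,0],"rot":[0,0,-0.12]},{"grip":85,"linear":[0,0,0],"rot":[0,0,-0.12]},{"grip":85,"linear":[0,0,0],"rot":[0,0,-0.12]},{"grip":85,"linear":[0,0,0],"rot":[0,0,-0.12]}]'
python3 -m creep '[{"grip":85,"linear":[0,0,0],"rot":[0,0,-0.12]},{"grip":85,"linear":[0,0,0],"rot":[0,0,-0.12]},{"grip":85,"linear":[0,0,0],"rot":[0,0,-0.12]},{"grip":85,"linear":[0,0,0],"rot":[0,0,-0.12]},{"grip":85,"linear":[0,0,0],"rot":[0,0,-0.1]},{"grip":85,"linear":[0,0,0],"rot":[0,0,-0.1]},{"grip":85,"linear":[0,0,0],"rot":[0,0,0]},{"grip":85,"linear":[0,0,0],"rot":[0,0,0]}]'
python3 - <<'E'
from rig import sensors, imaging
import cv2,numpy as np
from scipy.spatial.transform import Rotation as R
s=sensors.sense(); q=s['ee_rot'];M=R.from_quat(np.r_[q[1:],q[0]]).as_matrix();print(s['eef_pos'],M.round(3),s['joints'],s['grip_width'])
for n in ["scene","side","wrist"]:
    p,d=imaging.capture(n); c=imaging.camera_params(n)
    cv2.imwrite(f"pics/{n}1.png",p[:,:,::-1]); np.savez(f"{n}1.npz",p=p,d=d,**{k:np.array(v) for k,v in c.items()})
a=cv2.imread("pics/side1.png");b=cv2.imread("pics/wrist1.png");cv2.imwrite("pics/c1.png",cv2.resize(a[50:350,150:500],(700,600)))
E
```

```text
time_s: 1.15
eef_pos: [491.9, -84.0, 231.0]
ee_rot: [-0.0, 0.24, 0.971, 0.0]
force: [0.3, 0.4, -0.9]
grip_width: 0.995
time_s: 1.82
eef_pos: [491.9, -84.0, 231.1]
ee_rot: [-0.0, -0.093, 0.996, 0.0]
force: [0.4, 0.2, -0.3]
grip_width: 0.99
[491.93465237 -83.97922374 231.1417981 ] [[-0.983 -0.185 -0.   ]
 [-0.185  0.983  0.   ]
 [ 0.     0.    -1.   ]] [-4.04294919e-01  2.56002696e-01  1.57365970e+00  1.54860435e-05
  1.31231695e+00 -2.16130912e+00] 0.9903639026533058
```

View pics/c1.png

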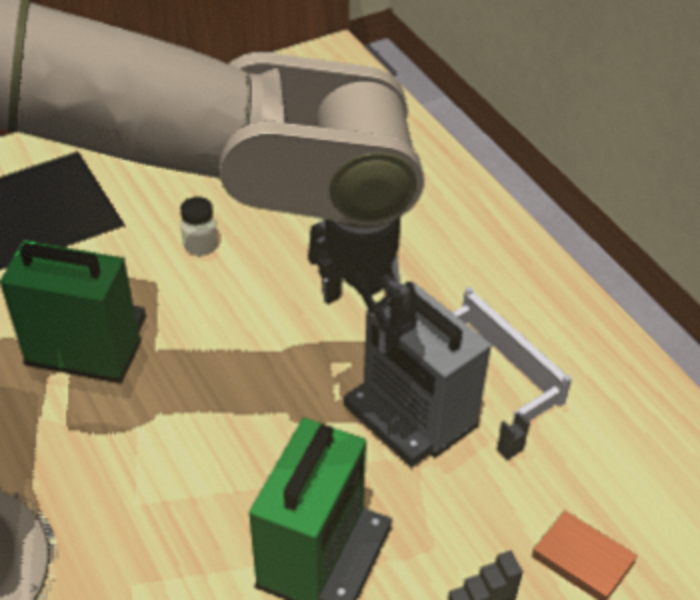

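View pics/wrist1.png

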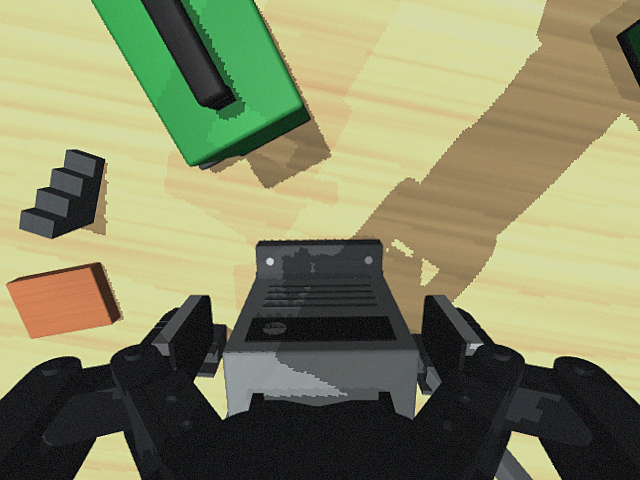

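View pics/scene1.png

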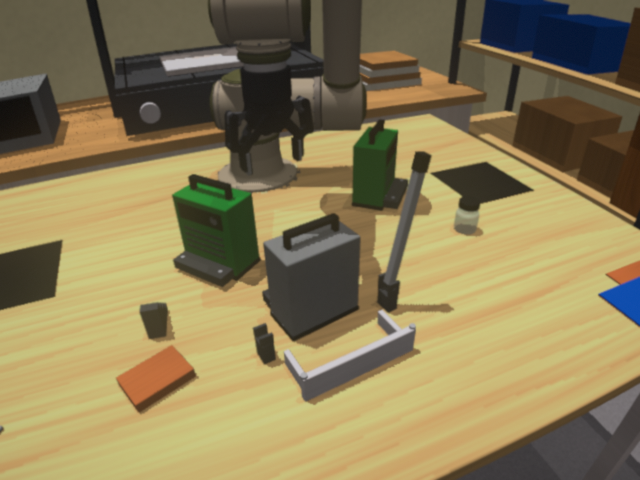

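The wrist picture shows the ledge's front edge level at v≈240, u 257–383, between the open fingers. The green lookalike's nearest top corner is at (308,113).

```bash
python3 - <<'E'
from h import *
np.set_printoptions(precision=1,suppress=True)
w=load("wrist1");s=load("side1")
L=onz(w,[(256.5,241),(382.5,239.5)],30);print(L,L.mean(0),np.linalg.norm(L[0]-L[1]),np.arctan2(-(L[0]-L[1])[0]*-1,(L[1]-L[0])[1]))
print(dep(w,[(262,243),(378,242)]))
G=onz(w,[(308,113),(190,166)],160);print("green top corners",G)
cw=-w['R'].T@w['t'];print("cam",cw)
M=np.array([[-.983,-.185],[-.185,.983]]);t=np.array([492,-84])
for X in list(L)+list(G)+[L.mean(0)]: print((X[:2]-t)@M)
E
```

```text
[[ 534.5 -137.7   30. ]
 [ 509.5  -13.7   30. ]] [522.  -75.7  30. ] 126.54415142141748 0.19947911806871707
[[ 538.4 -132.8   21.5]
 [ 514.5  -16.1   23.8]]
green top corners [[ 412.2 -104.1  160. ]
 [ 454.2 -167.2  160. ]]
cam [423.8 -96.6 373.4]
[-31.9 -60.6]
[-30.2  65.9]
[82.2 -5. ]
[ 52.6 -74.8]
[-31.    2.6]
```

```bash
python3 -m creep '[{"grip":85,"linear":[-10,3,0],"rot":[0,0,0]},{"grip":85,"linear":[0,0,30],"rot":[0,0,0]},{"grip":85,"linear":[0,0,30],"rot":[0,0,0]},{"grip":85,"linear":[0,0,30],"rot":[0,0,0]},{"grip":85,"linear":[0,0,30],"rot":[0,0,0]},{"grip":85,"linear":[0,0,30],"rot":[0,0,0]},{"grip":85,"linear":[0,0,15],"rot":[0,0,0]},{"grip":85,"linear":[0,0,0],"rot":[0,0,0]}]'
python3 - <<'E'
from rig import sensors, imaging
import cv2,numpy as np
for n in ["side","wrist"]:
    p,d=imaging.capture(n); c=imaging.camera_params(n)
    cv2.imwrite(f"pics/{n}2.png",p[:,:,::-1]); np.savez(f"{n}2.npz",p=p,d=d,**{k:np.array(v) for k,v in c.items()})
a=cv2.imread("pics/side2.png");cv2.imwrite("pics/c2.png",cv2.resize(a[150:320,270:470],None,fx=3.5,fy=3.5,interpolation=2))
E
```

```text
time_s: 2.63
eef_pos: [500.1, -78.3, 63.1]
ee_rot: [-0.003, -0.094, 0.996, 0.001]
force: [-0.4, 0.8, -0.5]
grip_width: 0.998
```

View pics/c2.png

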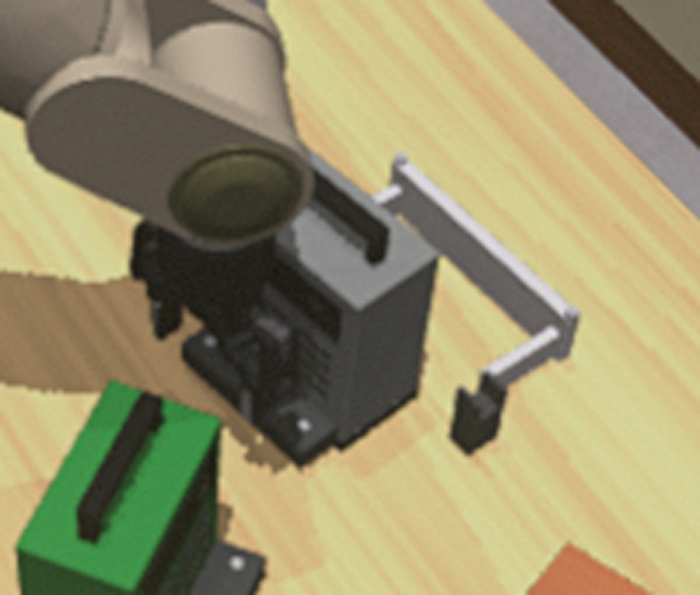

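View pics/wrist2.png

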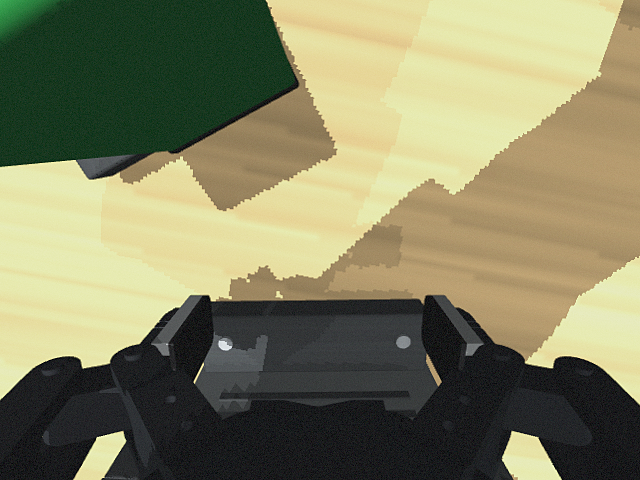

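```bash
python3 - <<'E'
from h import *
np.set_printoptions(precision=1,suppress=True)
w=load("wrist2");v=load("wrist1")
M=np.array([[-.983,-.185],[-.185,.983]]);t=np.array([500.1,-78.3])
for z,pts in ((8,[(230,301),(420,299)]),(30,[(230,317),(420,315)])):
    L=onz(w,pts,z);print(L,(L[:,:2]-t)@M)
print(onz(v,[(256.5,241),(382.5,239.5)],8),dep(w,[(260,308),(400,307),(260,325),(400,325)]))
for y in range(294,322,2): print(y,w['p'][y,300],w['d'][y,300])
E
```

```text
[[ 539.9 -126.3    8. ]
 [ 516.6  -11.3    8. ]] [[-30.3 -54.6]
 [-28.6  62.8]]
[[ 538.  -121.4   30. ]
 [ 516.9  -17.5   30. ]] [[-29.3 -49.4]
 [-27.8  56.6]]
[[ 541.6 -140.3    8. ]
 [ 514.9   -8.3    8. ]] [[ 534.1 -106.4   21.2]
 [ 517.5  -27.2   22.7]
 [ 539.1 -104.1   31.1]
 [ 524.7  -27.2   30.8]]
294 [158 133  97] 226.584
296 [162 141 102] 227.61064
298 [156 132  92] 227.01056
300 [101  85  65] 216.01662
302 [24 24 31] 213.44447
304 [39 42 43] 211.29785
306 [29 32 33] 208.86145
308 [36 34 34] 205.24522
310 [42 45 44] 202.99062
312 [27 35 32] 200.87105
314 [35 37 39] 198.98582
316 [44 48 52] 197.83487
318 [48 49 55] 198.2199
320 [49 50 53] 197.34297
```

Both views agree. The ledge front is 29 mm ahead of the TCP, its centre about 4 mm to the left, and the unit's yaw is about 0.20. Now I lower the fingers in front of it.

```bash
python3 -m creep '[{"grip":85,"linear":[0,4,20],"rot":[0,0,0]},{"grip":85,"linear":[0,0,20],"rot":[0,0,-0.015]},{"grip":85,"linear":[0,0,10],"rot":[0,0,0]},{"grip":85,"linear":[0,0,5],"rot":[0,0,0]},{"grip":85,"linear":[0,0,3],"rot":[0,0,0]},{"grip":85,"linear":[0,0,0],"rot":[0,0,0]}]'
python3 - <<'E'
from rig import sensors, imaging
import cv2,numpy as np
print(sensors.sense()['eef_pos'])
for n in ["side","wrist"]:
    p,d=imaging.capture(n); c=imaging.camera_params(n)
    cv2.imwrite(f"pics/{n}3.png",p[:,:,::-1]); np.savez(f"{n}3.npz",p=p,d=d,**{k:np.array(v) for k,v in c.items()})
a=cv2.imread("pics/side3.png");cv2.imwrite("pics/c3.png",cv2.resize(a[150:320,270:470],None,fx=3.5,fy=3.5,interpolation=2))
E
```

```text
time_s: 3.23
eef_pos: [501.0, -75.5, 8.8]
ee_rot: [0.0, -0.102, 0.995, -0.0]
force: [-0.5, -0.5, -0.0]
grip_width: 0.994
[500.99647557 -75.46730447   8.82868437]
```

View pics/c3.png

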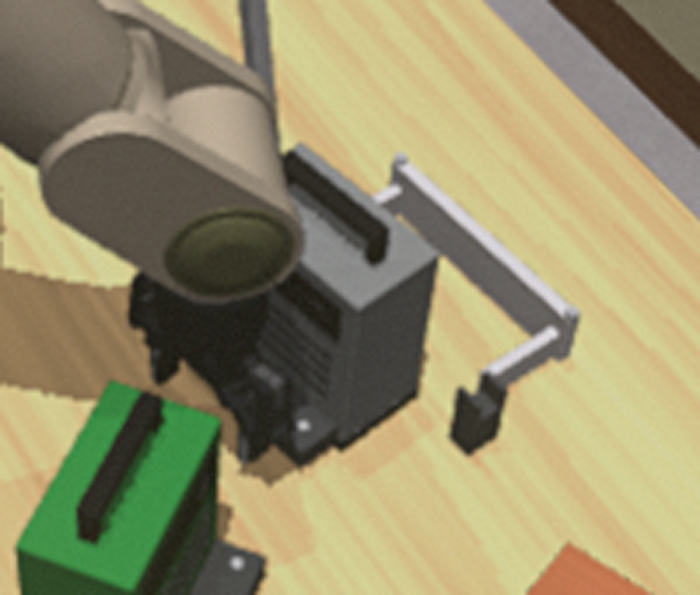

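View pics/wrist3.png

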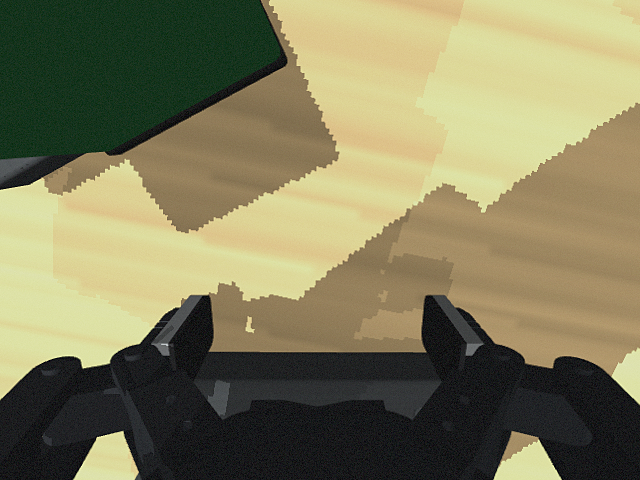

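```bash
python3 -m creep '[{"grip":85,"linear":[0,0,5],"rot":[0,0,0]},{"grip":85,"linear":[-4,0,0],"rot":[0,0,0]},{"grip":85,"linear":[-4,0,0],"rot":[0,0,0]},{"grip":85,"linear":[-3,0,0],"rot":[0,0,0]},{"grip":85,"linear":[-2,0,0],"rot":[0,0,0]},{"grip":85,"linear":[0,0,0],"rot":[0,0,0]}]'
python3 -m creep '[{"grip":85,"linear":[-3,0,0],"rot":[0,0,0]},{"grip":85,"linear":[-3,0,0],"rot":[0,0,0]},{"grip":85,"linear":[-2,0,0],"rot":[0,0,0]}]'
python3 -m creep '[{"grip":85,"linear":[-3,0,0],"rot":[0,0,0]},{"grip":85,"linear":[-3,0,0],"rot":[0,0,0]}]'
```

```text
time_s: 3.83
eef_pos: [513.8, -72.6, 3.4]
ee_rot: [0.0, -0.102, 0.995, -0.0]
force: [0.1, -0.4, 0.8]
grip_width: 0.998
time_s: 4.08
eef_pos: [518.9, -71.1, 3.1]
ee_rot: [-0.003, -0.102, 0.995, 0.001]
force: [-16.6, -3.4, 9.8]
grip_width: 0.996
time_s: 4.25
eef_pos: [524.5, -69.8, 3.1]
ee_rot: [-0.003, -0.102, 0.995, 0.001]
force: [-15.6, -3.0, 10.7]
grip_width: 0.995
```

```bash
python3 - <<'E'
from rig import sensors, imaging
import cv2,numpy as np
s=sensors.sense();print(s['force'],s['wrist_torque'])
for n in ["side","wrist"]:
    p,d=imaging.capture(n); c=imaging.camera_params(n)
    cv2.imwrite(f"pics/{n}4.png",p[:,:,::-1]); np.savez(f"{n}4.npz",p=p,d=d,**{k:np.array(v) for k,v in c.items()})
a=cv2.imread("pics/side4.png");b=cv2.imread("pics/wrist4.png");
cv2.imwrite("pics/c4.png",np.vstack([cv2.resize(a[200:300,290:430],(784,560),interpolation=2)]));
cv2.imwrite("pics/d4.png",cv2.resize(b[260:480,100:540],(800,400),interpolation=2))
E
```

```text
[-15.61030965  -2.98515498  10.6517249 ] [-0.68046762  2.2450999  -0.1810405 ]
```

View pics/c4.png

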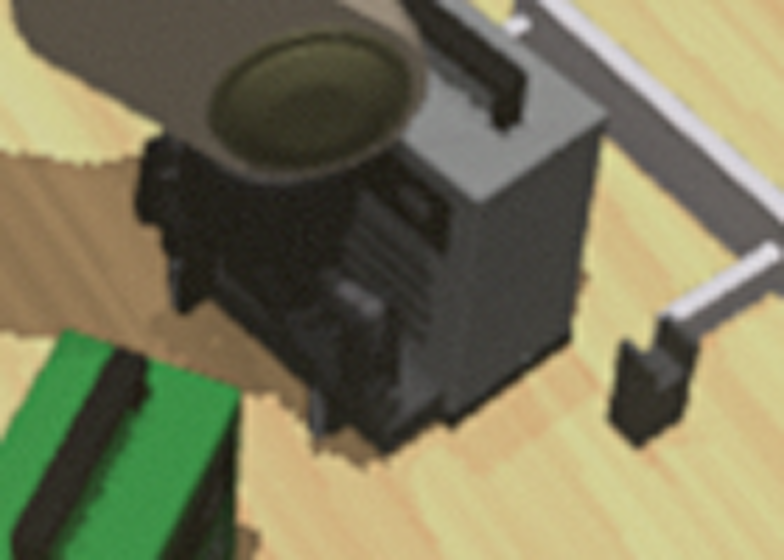

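View pics/d4.png

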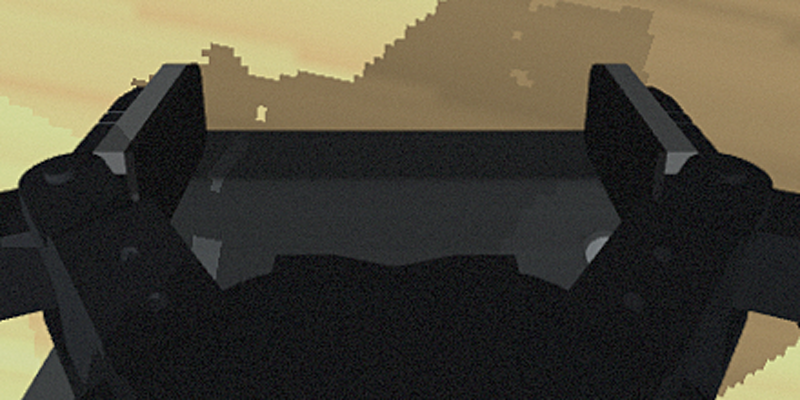

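The fingertips bear on the ledge's front face, and the unit slides at about 16 N. I push on while turning it square to the dock.

```bash
python3 -m creep '[{"grip":85,"linear":[-4,0,0],"rot":[0,0,0.008]},{"grip":85,"linear":[-4,0,0],"rot":[0,0,0.008]},{"grip":85,"linear":[-4,0,0],"rot":[0,0,0.008]},{"grip":85,"linear":[-4,0,0],"rot":[0,0,0.008]},{"grip":85,"linear":[-4,0,0],"rot":[0,0,0.008]},{"grip":85,"linear":[-4,0,0],"rot":[0,0,0.008]},{"grip":85,"linear":[-4,0,0],"rot":[0,0,0.008]},{"grip":85,"linear":[-4,0,0],"rot":[0,0,0.008]},{"grip":85,"linear":[-4,0,0],"rot":[0,0,0.008]},{"grip":85,"linear":[-4,0,0],"rot":[0,0,0.008]},{"grip":85,"linear":[0,0,0],"rot":[0,0,0]}]'
python3 - <<'E'
from rig import sensors, imaging
import cv2,numpy as np
s=sensors.sense();print(s['force'],s['wrist_torque'])
for n in ["side","scene"]:
    p,d=imaging.capture(n); c=imaging.camera_params(n)
    cv2.imwrite(f"pics/{n}5.png",p[:,:,::-1]); np.savez(f"{n}5.npz",p=p,d=d,**{k:np.array(v) for k,v in c.items()})
a=cv2.imread("pics/scene5.png");
cv2.imwrite("pics/c5.png",cv2.resize(a[140:400,240:450],None,fx=2.3,fy=2.3,interpolation=2))
a=cv2.imread("pics/side5.png");
cv2.imwrite("pics/d5.png",cv2.resize(a[150:310,300:470],None,fx=3.5,fy=3.5,interpolation=2))
E
```

```text
time_s: 5.27
eef_pos: [564.5, -62.4, 3.0]
ee_rot: [-0.003, -0.062, 0.998, 0.001]
force: [-10.8, 1.3, 7.6]
grip_width: 0.996
[-10.75280782   1.26252811   7.61760703] [0.15719448 1.49515201 0.02735901]
```

View pics/c5.png

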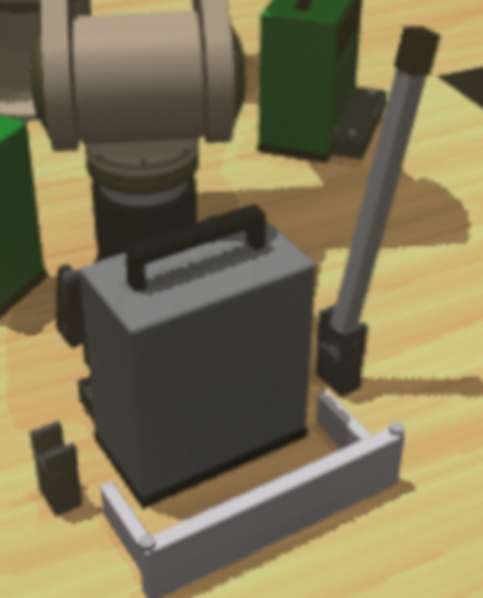

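View pics/d5.png

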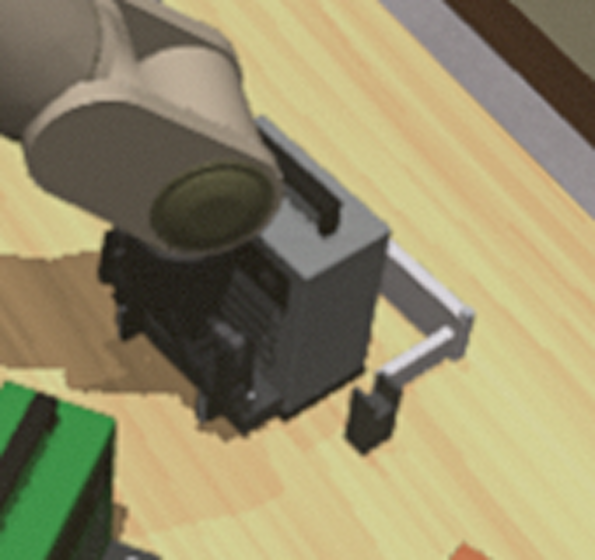

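```bash
python3 - <<'E'
from h import *
np.set_printoptions(precision=1,suppress=True)
c=load("scene5");s=load("side5")
C=lambda a:[(240+u/2.3,140+v/2.3) for u,v in a]
S=lambda a:[(300+u/3.5,150+v/3.5) for u,v in a]
T=onz(c,C([(133,333),(316,264)]),160);B=onz(c,C([(147,503),(305,436)]),0);F=onz(c,C([(388,432),(156,536)]),50)
R=onz(c,C([(320,400),(115,484)]),30)
ST=onz(s,S([(302,280),(389,234)]),160)
dy=.118;ux=np.array([np.cos(dy),np.sin(dy)]);uy=np.array([-ux[1],ux[0]])
for n,P in (("top BR BL",T),("bot BR BL",B),("stop L R",F),("rail inner front L R",R),("side FR BR top",ST)):
    print(n,P[:,:2].ravel(),"along",P[:,:2]@ux,"lat",P[:,:2]@uy,"yaw",np.arctan2(-(P[0]-P[1])[0],(P[0]-P[1])[1]))
E
```

```text
top BR BL [ 703.  -122.   684.6   11.6] along [683.7 681.2] lat [-203.9  -69.1] yaw -3.0050359447163117
bot BR BL [ 696.8 -118.1  682.5   13. ] along [678.  679.3] lat [-199.3  -67.4] yaw -3.033137923693067
stop L R [ 745.1   41.4  765.7 -135.6] along [744.8 744.4] lat [ -46.6 -224.8] yaw 0.1156288083458875
rail inner front L R [ 680.    25.   697.8 -140.1] along [678.3 676.4] lat [ -55.2 -221.3] yaw 0.10679315222758932
side FR BR top [ 621.3 -130.4  695.8 -124.6] along [601.7 676.3] lat [-202.6 -205.6] yaw 1.648617813607404
```

Lateral offset is about 3 mm, the yaw matches within about 0.01, and some 65 mm remain.

```bash
python3 -m creep '[{"grip":85,"linear":[-5,0,0],"rot":[0,0,0.004]},{"grip":85,"linear":[-5,0,0],"rot":[0,0,0.004]},{"grip":85,"linear":[-5,0,0],"rot":[0,0,0]},{"grip":85,"linear":[-5,0,0],"rot":[0,0,0]},{"grip":85,"linear":[-5,0,0],"rot":[0,0,0]},{"grip":85,"linear":[-5,0,0],"rot":[0,0,0]},{"grip":85,"linear":[-5,0,0],"rot":[0,0,0]},{"grip":85,"linear":[-5,0,0],"rot":[0,0,0]},{"grip":85,"linear":[-4,0,0],"rot":[0,0,0]},{"grip":85,"linear":[-3,0,0],"rot":[0,0,0]},{"grip":85,"linear":[-3,0,0],"rot":[0,0,0]},{"grip":85,"linear":[0,0,0],"rot":[0,0,0]}]'
python3 - <<'E'
from rig import sensors, imaging
import cv2,numpy as np
s=sensors.sense();print(s['force'],s['wrist_torque'])
for n in ["side","scene"]:
    p,d=imaging.capture(n); c=imaging.camera_params(n)
    cv2.imwrite(f"pics/{n}6.png",p[:,:,::-1]); np.savez(f"{n}6.npz",p=p,d=d,**{k:np.array(v) for k,v in c.items()})
a=cv2.imread("pics/scene6.png");
cv2.imwrite("pics/c6.png",cv2.resize(a[140:400,240:450],None,fx=2.3,fy=2.3,interpolation=2))
a=cv2.imread("pics/side6.png");
cv2.imwrite("pics/d6.png",cv2.resize(a[150:310,300:470],None,fx=3.5,fy=3.5,interpolation=2))
E
```

```text
time_s: 6.37
eef_pos: [614.4, -57.1, 2.9]
ee_rot: [-0.003, -0.058, 0.998, 0.0]
force: [-9.4, -1.2, 4.8]
grip_width: 0.994
[-9.37111521 -1.17155779  4.76412698] [-0.0207747   1.41348196 -0.00962102]
```

View pics/c6.png

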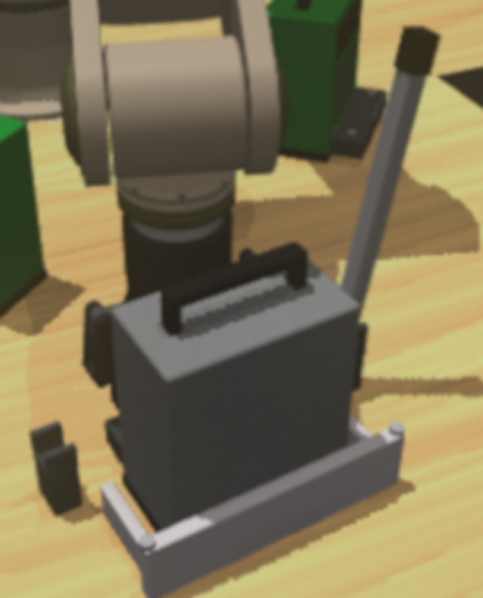

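View pics/d6.png

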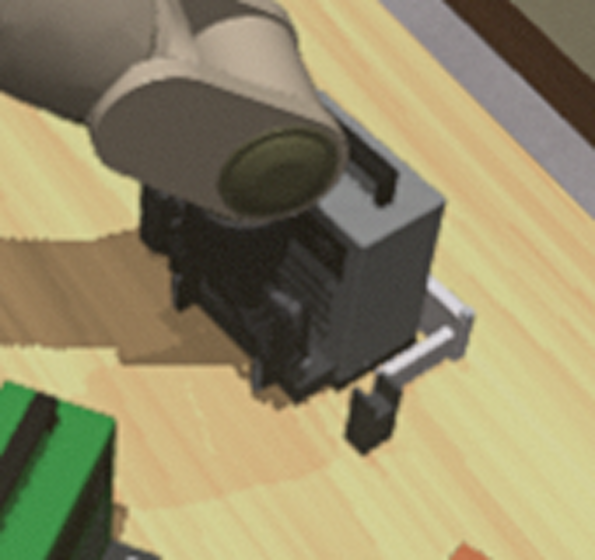

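```bash
python3 -m creep '[{"grip":85,"linear":[-2,0,0],"rot":[0,0,0]},{"grip":85,"linear":[-2,0,0],"rot":[0,0,0]},{"grip":85,"linear":[-2,0,0],"rot":[0,0,0]},{"grip":85,"linear":[-2,0,0],"rot":[0,0,0]},{"grip":85,"linear":[-2,0,0],"rot":[0,0,0]}]'
python3 -m creep '[{"grip":85,"linear":[-1,0,0],"rot":[0,0,0]},{"grip":85,"linear":[-1,0,0],"rot":[0,0,0]}]'
python3 -m creep '[{"grip":85,"linear":[-1,0,0],"rot":[0,0,0]},{"grip":85,"linear":[-1,0,0],"rot":[0,0,0]}]'
```

```text
time_s: 6.88
eef_pos: [622.9, -56.1, 2.8]
ee_rot: [-0.005, -0.058, 0.998, 0.001]
force: [-29.2, -4.2, 17.4]
grip_width: 0.997
time_s: 7.05
eef_pos: [622.9, -56.1, 2.8]
ee_rot: [-0.007, -0.058, 0.998, 0.001]
force: [-36.4, -5.4, 21.3]
grip_width: 0.999
time_s: 7.22
eef_pos: [622.9, -56.1, 2.8]
ee_rot: [-0.01, -0.059, 0.998, 0.001]
force: [-47.3, -7.6, 29.2]
grip_width: 0.995
```

```bash
python3 -m creep '[{"grip":85,"linear":[2,0,0],"rot":[0,0,0]},{"grip":85,"linear":[1,0,0],"rot":[0,0,0]}]'
python3 - <<'E'
from rig import sensors, imaging
import cv2,numpy as np
s=sensors.sense();print(s['force'],s['wrist_torque'])
for n in ["side","scene"]:
    p,d=imaging.capture(n); c=imaging.camera_params(n)
    cv2.imwrite(f"pics/{n}7.png",p[:,:,::-1]); np.savez(f"{n}7.npz",p=p,d=d,**{k:np.array(v) for k,v in c.items()})
a=cv2.imread("pics/scene7.png");
cv2.imwrite("pics/c7.png",cv2.resize(a[270:400,270:430],None,fx=4.5,fy=4.5,interpolation=2))
a=cv2.imread("pics/side7.png");
cv2.imwrite("pics/d7.png",cv2.resize(a[150:310,300:470],None,fx=3.5,fy=3.5,interpolation=2))
E
```

```text
time_s: 7.38
eef_pos: [622.9, -56.1, 2.9]
ee_rot: [-0.006, -0.058, 0.998, 0.001]
force: [-19.2, -2.7, 10.5]
grip_width: 0.993
[-19.17613694  -2.72243839  10.5270907 ] [-0.4041078   2.82504338  0.00616897]
```

View pics/c7.png

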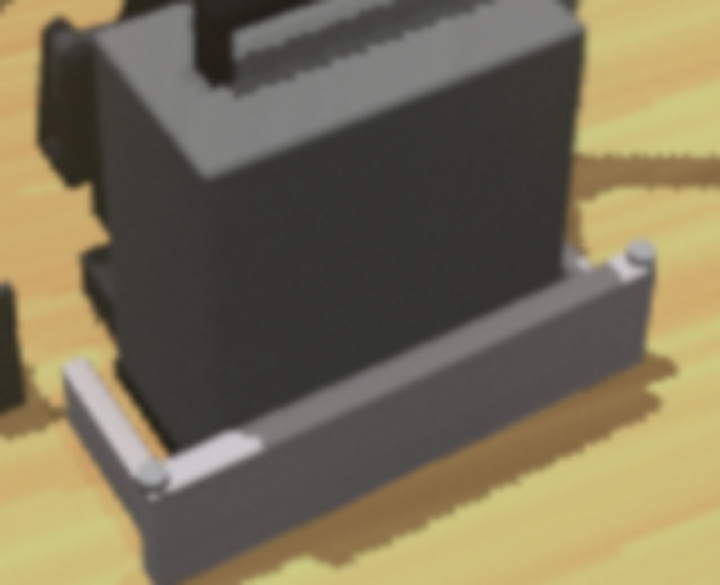

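View pics/d7.png

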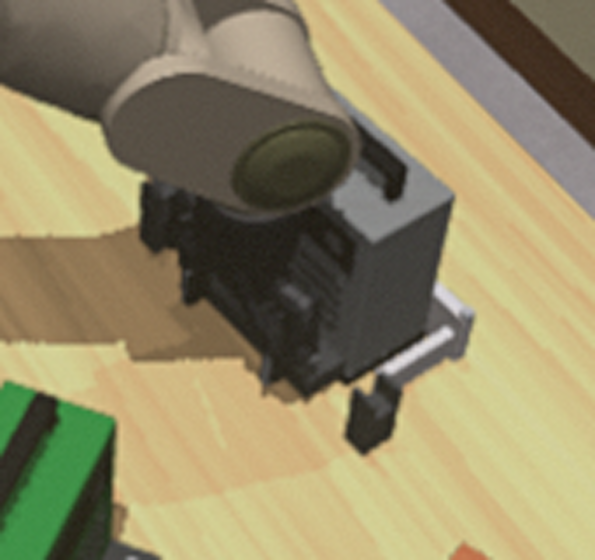

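```bash
python3 - <<'E'
from h import *
np.set_printoptions(precision=1,suppress=True)
c=load("scene7");s=load("side7")
C=lambda a:[(270+u/4.5,270+v/4.5) for u,v in a]
S=lambda a:[(300+u/3.5,150+v/3.5) for u,v in a]
dy=.117;ux=np.array([np.cos(dy),np.sin(dy)]);uy=np.array([-ux[1],ux[0]])
def sh(n,P): print(n,"along",P[:,:2]@ux,"lat",P[:,:2]@uy,"yaw",np.arctan((P[1]-P[0])[0]/-(P[1]-P[0])[1]))
sh("top BR BL z160",onz(c,C([(207,180),(583,30)]),160))
sh("case/stop line z50",onz(c,C([(215,433),(560,285)]),50))
sh("stop outer edge z50",onz(c,C([(170,495),(645,283)]),50))
sh("stop inner beside case z50",onz(c,C([(165,460),(612,263)]),50))
sh("side FR BR top",onz(s,S([(375,243),(455,197)]),160))
sh("side stop top R corner",onz(s,S([(460,322),(470,312)]),50))
# stand-off by depth: fit back-face plane and top
v,u=np.mgrid[305:325,335:375];uv=np.c_[u.ravel(),v.ravel()];d,o=ray(c,uv);P=o+d*c['d'][uv[:,1].astype(int),uv[:,0].astype(int)][:,None]
m=P.mean(0);n=np.linalg.svd(P-m)[2][2];print("back plane",m,n*np.sign(n[0]),"yaw",np.arctan(n[1]/n[0]), "tilt",n[2]*np.sign(n[0]), "along",m[:2]@ux)
E
```

```text
top BR BL z160 along [741.3 740.5] lat [-205.7  -71.7] yaw 0.12334709845634292
case/stop line z50 along [740.7 743.1] lat [-205.9  -72.2] yaw 0.09894350270481113
stop outer edge z50 along [755.5 757.3] lat [-229.8  -46.4] yaw 0.10716967660120243
stop inner beside case z50 along [742.5 743.8] lat [-224.8  -50.3] yaw 0.10957805973666584
side FR BR top along [663.3 736.8] lat [-205.5 -205.8] yaw -1.457420326901411
side stop top R corner along [739.8 752.3] lat [-233.2 -230.5] yaw -1.2440691104364108
back plane [751.6 -57.4 121.6] [ 0.7 -0.2 -0.7] yaw -0.31565432358769707 tilt -0.6771445862601014 along 739.7670855920197
```

Flush: the back face and the stop's inner face agree within about 2 mm (scene view), and force rose to 47 N with no further motion. Now I back off and rise, then re-measure the bar and the unit with a clear view.

```bash
python3 -m creep '[{"grip":85,"linear":[3,0,0],"rot":[0,0,0]},{"grip":85,"linear":[10,0,0],"rot":[0,0,0]},{"grip":85,"linear":[20,0,0],"rot":[0,0,0]},{"grip":85,"linear":[15,0,0],"rot":[0,0,0]},{"grip":85,"linear":[0,0,-30],"rot":[0,0,0]},{"grip":60,"linear":[0,0,-40],"rot":[0,0,0]},{"grip":30,"linear":[0,0,-40],"rot":[0,0,0]},{"grip":0,"linear":[0,0,-40],"rot":[0,0,0]},{"grip":0,"linear":[0,0,-40],"rot":[0,0,0]},{"grip":0,"linear":[0,0,-40],"rot":[0,0,0]},{"grip":0,"linear":[0,0,-40],"rot":[0,0,0]},{"grip":0,"linear":[0,0,-40],"rot":[0,0,0]}]'
python3 -m creep '[{"grip":0,"linear":[0,0,-20],"rot":[0,0,0]},{"grip":0,"linear":[0,0,0],"rot":[0,0,0]},{"grip":0,"linear":[0,0,0],"rot":[0,0,0]}]'
python3 - <<'E'
from rig import sensors, imaging
import cv2,numpy as np
for n in ["side","scene"]:
    p,d=imaging.capture(n); c=imaging.camera_params(n)
    cv2.imwrite(f"pics/{n}8.png",p[:,:,::-1]); np.savez(f"{n}8.npz",p=p,d=d,**{k:np.array(v) for k,v in c.items()})
a=cv2.imread("pics/scene8.png");
cv2.imwrite("pics/c8.png",cv2.resize(a[140:400,240:450],None,fx=2.3,fy=2.3,interpolation=2))
a=cv2.imread("pics/side8.png");
cv2.imwrite("pics/d8.png",cv2.resize(a[30:310,230:470],None,fx=2.1,fy=2.1,interpolation=2))
E
```

```text
time_s: 8.48
eef_pos: [578.8, -61.3, 315.5]
ee_rot: [0.0, -0.058, 0.998, -0.0]
force: [0.4, -0.1, -0.8]
grip_width: 0.003
time_s: 8.73
eef_pos: [579.4, -61.5, 333.8]
ee_rot: [0.001, -0.058, 0.998, -0.0]
force: [-0.5, 0.3, 0.3]
grip_width: 0.003
```

View pics/c8.png

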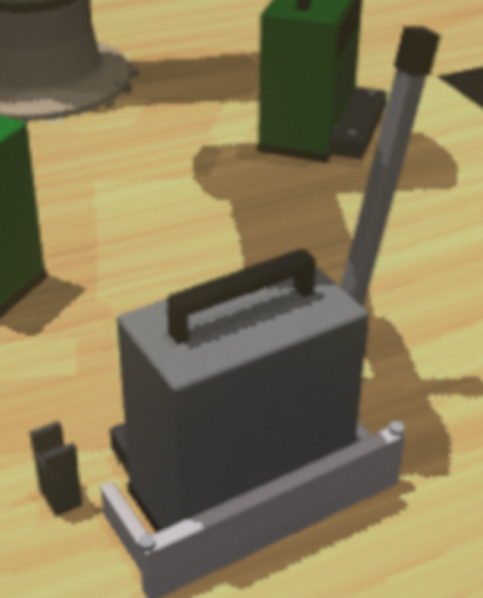

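View pics/d8.png

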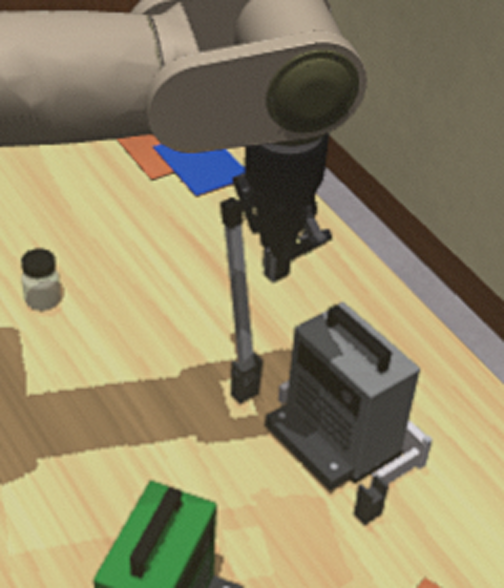

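```bash
python3 - <<'E'
from h import *
np.set_printoptions(precision=1,suppress=True)
c=load("scene8");s=load("side8")
def S(u,v): return (230+u/2.1,30+v/2.1)
def C(u,v): return (240+u/2.3,140+v/2.3)
dy=.117;ux=np.array([np.cos(dy),np.sin(dy)]);uy=np.array([-ux[1],ux[0]]);O=np.array([713,-53])
for n,a,b in (("end mid",C(417,52),S(232,211)),("end top",C(420,30),S(231,200)),("black/steel joint",C(412,72),S(234,228)),("ledge FL",C(112,430),S(335,480))):
    P,e=two(c,a,s,b);print(n,P,e,"dock",(P[:2]-O)@ux,(P[:2]-O)@uy)
print("ledge side",onz(s,[S(267,418),S(333,480)],30), [((p[:2]-O)@ux,(p[:2]-O)@uy) for p in onz(s,[S(267,418),S(333,480)],30)])
t=np.array([579.4,-61.5]);print("tcp dock",(t-O)@ux,(t-O)@uy)
E
```

```text
end mid [635.6 108.5 273.7] 4.14532383294416 dock -57.97328835111418 169.42980585232436
end top [634.6 109.9 288.7] 4.515529111225302 dock -58.886920897323265 170.9632188821999
black/steel joint [635.2 103.9 256.8] 3.2436749078784772 dock -58.9794653113399 164.88989996335863
ledge FL [ 649.2 -125.8   30.6] 0.7274211000464369 dock -71.86005277722302 -64.89178933689391
ledge side [[ 629.9   -2.9   30. ]
 [ 647.4 -124.8   30. ]] [(np.float64(-76.7088500669293), np.float64(59.41532915774862)), (np.float64(-73.53968887661111), np.float64(-63.605389343501635))]
tcp dock -133.67885005541075 7.153673731937739
```

```bash
python3 -m creep '[{"grip":0,"linear":[-13,35,0],"rot":[0,0,0]},{"grip":0,"linear":[-13,37,0],"rot":[0,0,0]},{"grip":0,"linear":[-13,37,0],"rot":[0,0,0]},{"grip":0,"linear":[-13,37,0],"rot":[0,0,0]},{"grip":0,"linear":[-12,37,0],"rot":[0,0,0]},{"grip":0,"linear":[-12,37,0],"rot":[0,0,0]},{"grip":0,"linear":[0,0,0],"rot":[0,0,0]},{"grip":0,"linear":[0,0,0],"rot":[0,0,0]}]'
python3 -m creep '[{"grip":0,"linear":[0,0,30],"rot":[0,0,0]},{"grip":0,"linear":[0,0,35],"rot":[0,0,0]},{"grip":0,"linear":[0,0,35],"rot":[0,0,0]},{"grip":0,"linear":[0,0,0],"rot":[0,0,0]},{"grip":0,"linear":[0,0,0],"rot":[0,0,0]}]'
python3 - <<'E'
from rig import sensors, imaging
import cv2,numpy as np
t=sensors.sense()['eef_pos'];dy=.117;ux=np.array([np.cos(dy),np.sin(dy)]);uy=np.array([-ux[1],ux[0]]);O=np.array([713,-53]);print((t[:2]-O)@ux,(t[:2]-O)@uy,t)
out=[]
for n,(y,x) in (("side",(20,220)),("scene",(100,260))):
    p,d=imaging.capture(n); cv2.imwrite(f"pics/{n}9.png",p[:,:,::-1]); out.append(cv2.resize(p[y:y+240,x:x+200,::-1],(400,480)))
cv2.imwrite("pics/c9.png",np.hstack(out))
E
```

```text
time_s: 9.5
eef_pos: [629.0, 167.5, 331.0]
ee_rot: [-0.002, -0.06, 0.998, -0.0]
force: [-0.0, -1.0, -0.1]
grip_width: -0.002
time_s: 9.92
eef_pos: [628.8, 164.6, 232.5]
ee_rot: [-0.002, -0.057, 0.998, -0.0]
force: [0.0, -0.6, 1.1]
grip_width: -0.0
-58.26577366183352 225.9296242972248 [628.75907303 164.58345925 232.46539028]
```

View pics/c9.png

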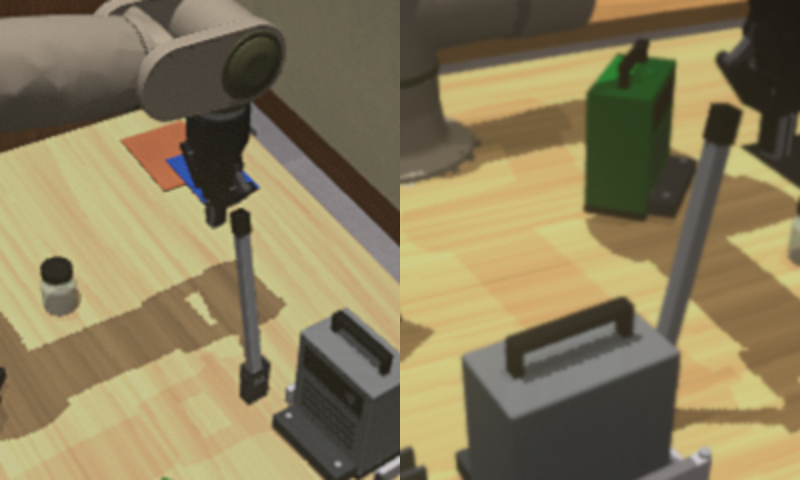

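The fingers hang in the bar's plane to its left; the bar is still leaning out. Now I push it to the right.

```bash
python3 -m creep '[{"grip":0,"linear":[0,-9,0],"rot":[0,0,0]},{"grip":0,"linear":[0,-9,0],"rot":[0,0,0]},{"grip":0,"linear":[0,-8,0],"rot":[0,0,0]},{"grip":0,"linear":[0,-8,0],"rot":[0,0,0]},{"grip":0,"linear":[0,-8,0],"rot":[0,0,0]},{"grip":0,"linear":[0,-8,0],"rot":[0,0,0]}]'
python3 -m creep '[{"grip":0,"linear":[0,-8,0],"rot":[0,0,0]},{"grip":0,"linear":[0,-8,0],"rot":[0,0,0]},{"grip":0,"linear":[0,-8,0],"rot":[0,0,0]},{"grip":0,"linear":[0,-8,0],"rot":[0,0,0]},{"grip":0,"linear":[0,-8,0],"rot":[0,0,0]},{"grip":0,"linear":[0,-8,0],"rot":[0,0,0]}]'
python3 - <<'E'
from rig import sensors, imaging
import cv2,numpy as np
t=sensors.sense()['eef_pos'];dy=.117;ux=np.array([np.cos(dy),np.sin(dy)]);uy=np.array([-ux[1],ux[0]]);O=np.array([713,-53]);print((t[:2]-O)@ux,(t[:2]-O)@uy,t)
out=[]
for n,(y,x) in (("side",(20,220)),("scene",(100,260))):
    p,d=imaging.capture(n); cv2.imwrite(f"pics/{n}10.png",p[:,:,::-1]); out.append(cv2.resize(p[y:y+240,x:x+200,::-1],(400,480)))
cv2.imwrite("pics/c10.png",np.hstack(out))
E
```

```text
time_s: 10.52
eef_pos: [635.2, 115.1, 233.4]
ee_rot: [0.0, -0.058, 0.998, -0.0]
force: [-0.2, 0.3, -0.9]
grip_width: 0.002
time_s: 11.02
eef_pos: [640.7, 67.7, 233.2]
ee_rot: [-0.0, -0.058, 0.998, -0.0]
force: [-0.2, 0.6, 0.0]
grip_width: -0.004
-57.73096383121691 128.2701120313025 [640.69033851  67.65404544 233.2292881 ]
```

View pics/c10.png

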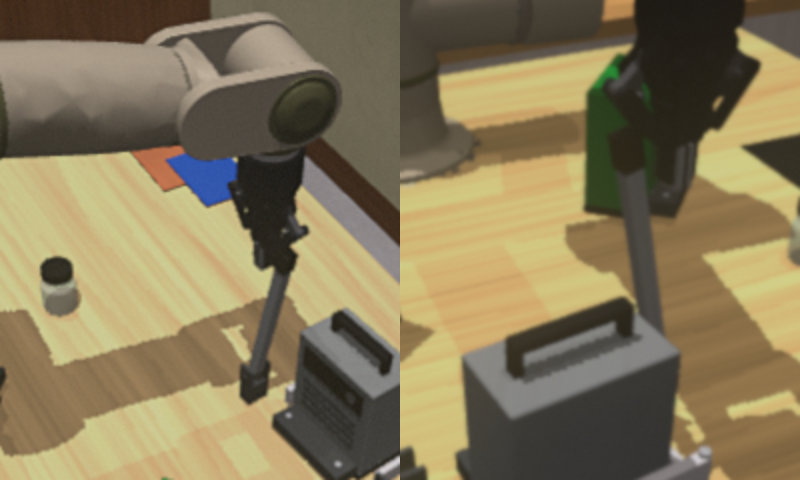

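```bash
python3 -m creep '[{"grip":0,"linear":[0,-8,0],"rot":[0,0,0]},{"grip":0,"linear":[0,-8,0],"rot":[0,0,0]},{"grip":0,"linear":[0,-8,0],"rot":[0,0,0]},{"grip":0,"linear":[0,-8,0],"rot":[0,0,0]},{"grip":0,"linear":[0,-8,0],"rot":[0,0,0]},{"grip":0,"linear":[0,-8,0],"rot":[0,0,0]}]'
python3 -m creep '[{"grip":0,"linear":[0,0,0],"rot":[0,0,0]},{"grip":0,"linear":[0,0,0],"rot":[0,0,0]},{"grip":0,"linear":[0,0,0],"rot":[0,0,0]},{"grip":0,"linear":[0,0,0],"rot":[0,0,0]},{"grip":0,"linear":[0,0,0],"rot":[0,0,0]},{"grip":0,"linear":[0,0,0],"rot":[0,0,0]}]'
python3 - <<'E'
from rig import sensors, imaging
import cv2,numpy as np
out=[]
for n,(y,x) in (("side",(80,240)),("scene",(140,240))):
    p,d=imaging.capture(n); cv2.imwrite(f"pics/{n}11.png",p[:,:,::-1]); out.append(cv2.resize(p[y:y+240,x:x+200,::-1],(400,480)))
cv2.imwrite("pics/c11.png",np.hstack(out))
E
```

```text
time_s: 11.62
eef_pos: [646.3, 19.8, 233.3]
ee_rot: [0.0, -0.058, 0.998, -0.0]
force: [0.4, 0.3, -0.0]
grip_width: -0.001
time_s: 12.12
eef_pos: [646.2, 21.1, 233.3]
ee_rot: [0.0, -0.058, 0.998, 0.0]
force: [-0.4, -0.6, 0.1]
grip_width: -0.001
```

View pics/c11.png

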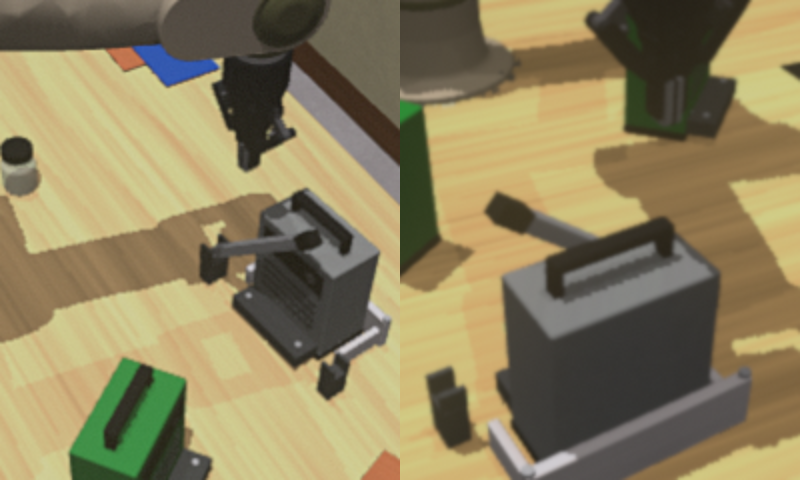

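The bar is falling on its own, clear of the fingers. I rise a little and wait.

```bash
python3 -m creep '[{"grip":0,"linear":[0,0,-20],"rot":[0,0,0]},{"grip":0,"linear":[0,0,-30],"rot":[0,0,0]},{"grip":0,"linear":[0,0,-30],"rot":[0,0,0]},{"grip":0,"linear":[0,0,0],"rot":[0,0,0]},{"grip":0,"linear":[0,0,0],"rot":[0,0,0]},{"grip":0,"linear":[0,0,0],"rot":[0,0,0]},{"grip":0,"linear":[0,0,0],"rot":[0,0,0]},{"grip":0,"linear":[0,0,0],"rot":[0,0,0]},{"grip":0,"linear":[0,0,0],"rot":[0,0,0]},{"grip":0,"linear":[0,0,0],"rot":[0,0,0]},{"grip":0,"linear":[0,0,0],"rot":[0,0,0]},{"grip":0,"linear":[0,0,0],"rot":[0,0,0]}]'
python3 - <<'E'
from rig import sensors, imaging
import cv2,numpy as np
out=[]
for n,(y,x) in (("side",(140,290)),("scene",(170,240))):
    p,d=imaging.capture(n); c=imaging.camera_params(n)
    np.savez(f"{n}12.npz",p=p,d=d,**{k:np.array(v) for k,v in c.items()})
    cv2.imwrite(f"pics/{n}12.png",p[:,:,::-1]); out.append(cv2.resize(p[y:y+220,x:x+180,::-1],None,fx=2.2,fy=2.2,interpolation=2))
cv2.imwrite("pics/c12.png",np.hstack(out))
E
```

```text
time_s: 13.22
eef_pos: [646.2, 20.8, 313.2]
ee_rot: [-0.0, -0.058, 0.998, 0.0]
force: [-0.4, 0.5, -1.5]
grip_width: 0.002
```

View pics/c12.png

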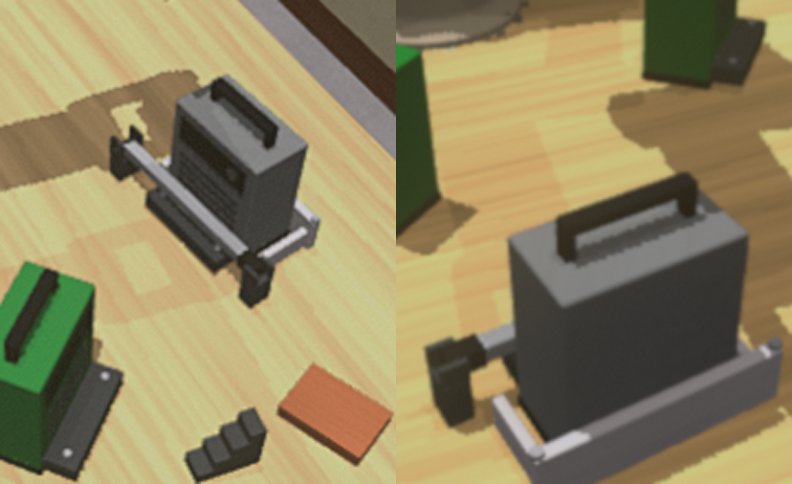

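The bar lies across the front in the fork (side crop ≈(255,262)). Last numeric check: bar height, unit position against the stop, and bystanders unmoved.

```bash
python3 - <<'E'
from h import *
np.set_printoptions(precision=1,suppress=True)
s=load("side12");c=load("scene12");s0=load("side0");c0=load("scene0");c8=load("scene8")
S=lambda a:[(290+u/2.2,140+v/2.2) for u,v in a]
print("bar top",dep(s,S([(145,158),(180,189),(215,221),(240,245)])))
C=lambda a:[(240+u/2.2,170+v/2.2) for u,v in a]
dy=.117;ux=np.array([np.cos(dy),np.sin(dy)])
T=onz(c,C([(565-396,306),(747-396,234)]),160);I=onz(c,C([(590-396,398),(738-396,355)]),50);print("top back",T[:,:2]@ux)
g=lambda f:f['p'].astype(int)
for n,a,b,(u,v,w,h) in (("jar scene",c0,c,(450,190,40,50)),("step scene",c0,c,(135,295,40,50)),("stock scene",c0,c,(112,340,90,75)),("step side",s0,s,(370,320,45,42)),("stock side",s0,s,(412,300,60,55)),("drive scene8->12",c8,c,(300,270,95,75))):
    print(n,np.abs(g(a)-g(b))[v:v+h,u:u+w].mean().round(2))
E
```

```text
bar top [[ 644.4   29.8   57.9]
 [ 654.8  -31.4   57.1]
 [ 663.1  -92.4   58. ]
 [ 668.9 -134.6   56.7]]
top back [740.4 739.9]
jar scene 2.04
step scene 1.09
stock scene 1.23
step side 4.81
stock side 5.46
drive scene8->12 1.37
```

```bash
python3 - <<'E'
from h import *
for n in("side","scene"):
  for k in("0","12"):
    f=load(n+k);h=cv2.cvtColor(f['p'],cv2.COLOR_RGB2HSV);m=cv2.inRange(h,(2,130,80),(11,255,255));q,l,st,ce=cv2.connectedComponentsWithStats(m);i=[j for j in range(1,q) if st[j,4]>500 and ce[j][1]>300]
    r=(370,320,45,42) if n=="side" else (135,295,40,50)
    g=f['p'][r[1]:r[1]+r[3],r[0]:r[0]+r[2]].max(2)<90;y,x=np.nonzero(g)
    print(n,k,ce[i].round(1),"step",x.mean().round(1),y.mean().round(1),g.sum())
from rig import sensors,ctrl
print(sensors.sense()['force']); 
E
```

```text
side 0 [[442.4 326.7]] step 23.8 23.5 650
side 12 [[442.4 326.7]] step 23.7 23.5 657
scene 0 [[153.7 374.9]] step 20.3 25.4 672
scene 12 [[153.6 374.9]] step 20.2 25.0 696
[ 0.0351414  -0.72543208 -0.10248498]
```

```bash
python3 -c "
from rig import ctrl; print(ctrl.finish_job())"
```

```text
the job is handed in; nothing more can be done
None
```

The drive unit is home in its dock, the locking bar lies across its front in the rest, and the job was handed in after about 13 s. I pushed the unit at its toe ledge with both open fingers, turning it square on the way. Then I pushed the upright bar over from its left with the closed fingers until it fell by itself.

- **Unit home:** the unit stopped moving while the push rose to about 47 N at the fingers. Its back agrees with the backstop face within about 2 mm in the scene camera, which is roughly the calibration accuracy. The yaw edges I picked differ by up to about 0.02 rad. The unit did not tip. It did not visibly move when the bar came down.
- **Bar in its rest:** the bar is level, with its top at 57–58 mm all along, as expected for the rest position.
- **Bystanders:** the stepped block and the copper block are unmoved, to within 0.4 px. The jar's picture patch is nearly unchanged. The plain difference of the side-camera patches around the two blocks was higher (about 5 grey levels), but their outlines there had not moved.
- **Robot:** it touches nothing, with under 1 N at the wrist.

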